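# Restocking the frame drawer

## Robot

A 7-joint arm with a two-finger parallel gripper is mounted at the origin on the work surface. World frame = base frame: x ahead of the robot, y to its left, z up, the work surface at z = 0. Lengths are in m, angles in rad, forces in N, time in s.
With the tool pointing down it reaches from about 0.35 to 0.9 m from the base axis. Payload 7.2 kg.
Tool frame: the origin (TCP) lies between the finger pads; the fingertips stand 11 mm ahead of it and the grasp point (between the pads) lies 8 mm behind it; z points along the fingers, y is the direction in which the jaws open and shut (so a half turn about z gives the same grasp; the last joint's range is limited). The gripper opens to 85 mm and grips with 20 to 120 N. Pads are 22 mm wide; open, the fingers measure 114 mm over their backs; the gripper's body (76 mm by 85 mm) begins 54 mm behind the grasp point. The pads swing forward as they close: fully open they stand 13 mm farther back than shut.
Start: joints at [-1.196, 0.411, -0.013, 1.596, 0.006, 1.134, -0.082], TCP at [0.268, 0.565, 0.242] pointing down, gripper open.
Joint ranges: [-2.95, 2.95], [-0.29, 1.99], [-1.47, 1.44], [0.14, 2.54], [-1.03, 4.17], [0.13, 1.85], [-2.86, 2.86]. Speed limits (rad/s): [2.39, 2.39, 3.01, 3.01, 3.14, 3.14, 3.14].

## Interface

Orientations are given as a rotation vector (axis times angle).
In Python, from station import bot gives the robot as it stands.
- The arm moves only by the shell command python3 -m handwheel 'ROWS' [FORCE]. ROWS is JSON, a list of rows, each a list of 3 entries, a list of its own where there are three numbers: the shift along the tool's x, y, z in cm, then the turn, a rotation vector about the tool's x, y, z in rad, then the opening, from 0 (shut) to 1 (fully open). A call has 1 to 10 rows; each row is the pose to reach, as a shift and turn from the pose measured when the call began, along the tool's axes at that moment; what a row does not reach only later rows make up. A row lasts 1/8 s, in which the tool goes at most 62.5 mm and 10.7 degrees, less where a joint would pass 70% of its speed; a pose out of reach is approached as far as the arm can. A call with a gripper value outside its range is refused whole. The fingers move at their own pace and stop on an object; FORCE is the grip in N (left out, the last holds). Time passes only in rows, so rows that repeat a pose let the fingers close. It gives the time, the measured TCP pose, the force and the opening at its end, in the units of the state.
- bot.observe(): the state, without advancing time (a new reading comes with each control period).
- bot.capture(name): name is "side" or "top" or "wrist"; returns the picture (384x512x3 uint8, red, green, blue); there is no depth.
- bot.camera_model(name): a dict with "fx", "fy", "cx", "cy" (pixels), "rvec" (rotation vector, rad) and "tvec" (3), from world to camera coordinates, as OpenCV has them; the wrist camera has in their place "tool_from_camera" (4x4, takes a point from camera to tool coordinates, whose origin is the TCP and whose axes are the flange's). Camera axes: x right, y down, z forward; pixel columns grow to the right and rows downward; lengths in m; the calibration is good to about 2 mm. A picture is of the moment at which its call begins: read the wrist's pose just before it. camera_model takes no time and is no camera call.
- bot.sign_off(): hands the job in, once; it reports no verdict.
Trained networks look in the newest picture that a camera, given by its name, has taken for a name from the list of things; names that differ only in an ending like _2 or _b are one class to them, and where a whole thing is asked for, a point or a joint stands for the part that bears it (a point fixed in the world has none). Each returns a list of dicts, best first, with "p" (0 to 1); they miss things now and then, are a little off and sometimes report something else, mostly with a low value. They report only what shows in the picture. A call takes as long as a camera call.
- bot.search_frame(query, camera): "at" ([x, y, z] in m, in world coordinates, good to about 4 mm: the middle of the surface that is visible of it).
- bot.pinpoint(query, camera): "at" ([x, y, z] in m, in world coordinates, good to about 4 mm: a listed point, or the origin of a listed thing).
The state is a dict: "time_s": time; "joint_positions": joint angles; "qvel": joint speeds; "effort": joint torques, N m; "position": TCP position; "orientation": TCP orientation; "force": force on the tool from outside, world axes, zero at the start; "ft_torque": the same for the moment, N m; "grip_width": opening from 0.0 (shut) to 1.0 (fully open).
Only numpy, scipy, OpenCV 4.12 (cv2) and the standard library are available. Lean on these libraries where they do the work, as an engineer would, in place of code of your own. Each camera call takes 0.05 s, during which the arm holds its last target. There are 200 camera calls.

## Task

The little picture frames in the slatted basket, two or three of them, at least one face down, belong in the drawer of the low black unit. Pull the drawer open, take the frames out of the basket one at a time, and lay every one flat on the drawer's floor with its picture side up, side by side and not on top of one another; then push the drawer fully shut. The round tin stays in the basket; leave the other things on the counter where they stand.

Things in the scene. Friction and masses are not known exactly. Their poses are not given: they have to be found in the camera images.
- unit_drawer0 (a joint): how far the drawer is out, in m: 0 = fully shut, 0.149 = fully out, towards the unit's own -x (towards the robot). It runs easily (about 1 N of friction) and stays where it is left; starts shut or up to 30 mm ajar
- unit: low black drawer unit, 220 mm deep (x), 360 mm wide (y), 80 mm high, fixed to the counter. Origin: centre of its underside; its front faces its own -x. Goods for sale stand on the rear part of its top, more than 130 mm behind the front, up to 135 mm above the counter
- drawer_floor (a point): centre of the drawer's inner floor; moves with the drawer and has the unit's axes. The floor measures 175 mm (x) by 318 mm (y) and lies 22 mm above the counter; the side walls rise 36 mm above the floor, the front panel 46 mm. With the drawer fully out, the part of the floor from 87 mm in front of this point to 55 mm behind it is uncovered, the rest lies under the unit's top
- unit_drawer0_handle (a point): middle of the drawer's brass bar handle: a round bar 11 mm thick and 120 mm long, along the unit's y, level, 44 mm above the counter, its centre line 35 mm in front of the drawer's front panel, held by a thin stem near each end
- basket: square slatted wooden basket, fixed, 250 x 250 mm outside, 50 mm high, walls and floor 6 mm thick, open on top. Origin: centre of its underside; x and y along its sides
- blotter: thin dark rubber desk pad, fixed, 140 mm (x) by 240 mm (y), 3 mm thick; clear space where a frame may be put down and turned over. Origin: centre of its underside
- frame1: square wooden picture frame, 56 x 56 x 20 mm, about 70 g. Origin at its centre; own +z points out of the picture side (pale mount recessed 5 mm, dark round crest), so it points down when face down; x, y along its straight sides. Back: brown board with a narrow metal strut, nearly level with the border. Rigid; can stand on any edge. Starts flat on the basket's floor, face down; may be absent
- frame2: square wooden picture frame, 56 x 56 x 20 mm, about 70 g. Origin at its centre; own +z points out of the picture side (pale mount recessed 5 mm, dark round crest), so it points down when face down; x, y along its straight sides. Back: brown board with a narrow metal strut, nearly level with the border. Rigid; can stand on any edge. Starts flat on the basket's floor, face down; may be absent
- frame3: square wooden picture frame, 56 x 56 x 20 mm, about 70 g. Origin at its centre; own +z points out of the picture side (pale mount recessed 5 mm, dark round crest), so it points down when face down; x, y along its straight sides. Back: brown board with a narrow metal strut, nearly level with the border. Rigid; can stand on any edge. Starts flat on the basket's floor, face up; may be absent
- tin: flat round steel tin, 51 mm across, 22 mm high, lying on the basket's floor among the frames; it stays in the basket. Origin: centre of its underside
- ink: ink jar, 48 mm across, 60 mm high; leave alone. Origin: centre of its underside (so for all below)
- sealer: brass wax-seal stamp standing up, 26 mm across, 74 mm high; leave alone
- stapler: stapler, 130 x 34 mm, 46 mm high; leave alone
- penpot: dark metal pen pot, 74 mm across, 95 mm high; leave alone
- cards: box of cards, 110 x 80 x 30 mm; leave alone
- bell: brass counter bell, 80 mm across, 53 mm high; leave alone

How it is judged:
By the outcome, as a careful person would: the job done as asked, in the order asked, and still so for the second after the job is handed in, with the robot touching nothing.
Of frame1, frame2, frame3 only 2 to 3 are there at a start; the rules pass over those that are not, and their reading is None.
At some moment in a run one of frame1, frame2, frame3 may be knocked a few centimetres aside while the robot is not near it.
It also fails if it takes over 210 s, if anything falls off the work surface, if the arm or the gripper's body presses on something with over 40 N, if the wrist force passes 120 N, or if a joint passes its speed limit or range.

## Working session

There is one attempt and no reset: what is moved stays moved. The work goes in short steps, Python scripts to look and compute and a shell command to move; the robot and the scene stay as the last step left them, time stands still between calls to the robot, and variables do not carry over. Pictures are saved under pics/ and viewed, about 12 in all and at most 16, crops included, and the job is handed in when it is done.

```bash
ls; mkdir -p pics
cat > h.py <<'E'
import numpy as np, cv2, json
from scipy.spatial.transform import Rotation as R
from station import bot
def snap(cam,name,crop=None,scale=1):
    im=bot.capture(cam)
    if crop: im=im[crop[1]:crop[3],crop[0]:crop[2]]
    im=cv2.resize(im,None,fx=scale,fy=scale,interpolation=cv2.INTER_CUBIC) if scale!=1 else im
    cv2.imwrite(f'pics/{name}.png',cv2.cvtColor(im,cv2.COLOR_RGB2BGR))
def ray(cam,u,v,z):
    m=bot.camera_model(cam); d=np.array([(u-m['cx'])/m['fx'],(v-m['cy'])/m['fy'],1.])
    if 'rvec' in m:
        Rm=R.from_rotvec(np.ravel(m['rvec'])).as_matrix(); c=-Rm.T@np.ravel(m['tvec']); d=Rm.T@d
    else:
        s=bot.observe(); T=np.eye(4);T[:3,:3]=R.from_rotvec(s['orientation']).as_matrix();T[:3,3]=s['position']
        T=T@np.array(m['tool_from_camera']); c=T[:3,3]; d=T[:3,:3]@d
    return (c+d*(z-c[2])/d[2]).round(4)
def st():
    s=bot.observe(); M=R.from_rotvec(s['orientation']).as_matrix()
    print('t',round(s['time_s'],2),'p',np.round(s['position'],4),'F',np.round(s['force'],1),'g',round(s['grip_width'],3)); print('q',np.round(s['joint_positions'],2));print('tool axes cols\n',M.round(3))
    return np.array(s['position']),M
def go(p,yaw=None,Rt=None):
    """rel shift cm and rotvec to world target p, tool-down with tool x at yaw"""
    s=bot.observe(); M=R.from_rotvec(s['orientation'])
    if Rt is None and yaw is not None: Rt=down(yaw)
    sh=M.inv().apply(np.array(p)-s['position'])*100
    rv=(M.inv()*Rt).as_rotvec() if Rt is not None else np.zeros(3)
    print('shift',sh.round(2),'turn',rv.round(3),'rows>=',max(np.linalg.norm(sh)/6.25,np.degrees(np.linalg.norm(rv))/10.7).round(1))
def down(yaw): # tool x axis at yaw in world, z down
    c,s=np.cos(yaw),np.sin(yaw)
    return R.from_matrix(np.array([[c,s,0],[s,-c,0],[0,0,-1]]))
E
python3 - <<'E'
from h import *
st()
snap('top','top0',scale=1.5); snap('side','side0',scale=1.5)
for q in ['unit_drawer0_handle','drawer_floor','unit','basket','blotter','tin']:
  for c in ['top','side']:
    r=bot.pinpoint(q,c); print(q,c,[(round(x['p'],2),np.round(x['at'],3)) for x in r[:2]])
for c in ['top','side']:
    for q in ['frame1','frame2','frame3']: print(q,c,[(round(x['p'],2),np.round(x['at'],3)) for x in bot.pinpoint(q,c)[:4]])
E
```

```text
pics
t 0.0 p [0.2676 0.5642 0.2415] F [ 0.5 -0.1 -0.2] g 0.999
q [-1.2   0.41 -0.01  1.6   0.01  1.13 -0.08]
tool axes cols
 [[-0.904  0.428 -0.001]
 [ 0.428  0.904 -0.002]
 [-0.    -0.002 -1.   ]]
unit_drawer0_handle top [(0.66, array([ 0.639, -0.085,  0.044]))]
unit_drawer0_handle side [(0.91, array([ 0.635, -0.091,  0.043]))]
drawer_floor top [(0.33, array([0.457, 0.235, 0.021]))]
drawer_floor side [(0.51, array([ 0.661, -0.424, -0.   ])), (0.32, array([0.578, 0.336, 0.017]))]
unit top [(0.9, array([ 0.801, -0.093, -0.001]))]
unit side [(0.72, array([ 0.805, -0.097, -0.001]))]
basket top [(0.75, array([ 0.516,  0.28 , -0.   ]))]
basket side [(0.8, array([0.523, 0.283, 0.001])), (0.38, array([0.578, 0.335, 0.017]))]
blotter top [(0.76, array([ 0.428, -0.148, -0.002]))]
blotter side [(0.73, array([ 0.43 , -0.152,  0.   ])), (0.68, array([0.701, 0.145, 0.004]))]
tin top [(0.51, array([0.579, 0.227, 0.002]))]
tin side [(0.84, array([0.58 , 0.222, 0.009]))]
frame1 top [(0.8, array([0.576, 0.333, 0.017])), (0.77, array([0.457, 0.231, 0.02 ]))]
frame2 top [(0.8, array([0.576, 0.333, 0.017])), (0.77, array([0.457, 0.231, 0.02 ]))]
frame3 top [(0.8, array([0.576, 0.333, 0.017])), (0.77, array([0.457, 0.231, 0.02 ]))]
frame1 side [(0.75, array([ 0.66 , -0.426, -0.002])), (0.66, array([0.461, 0.23 , 0.02 ]))]
frame2 side [(0.75, array([ 0.66 , -0.426, -0.002])), (0.66, array([0.461, 0.23 , 0.02 ]))]
frame3 side [(0.75, array([ 0.66 , -0.426, -0.002])), (0.66, array([0.461, 0.23 , 0.02 ]))]
```

View pics/top0.png

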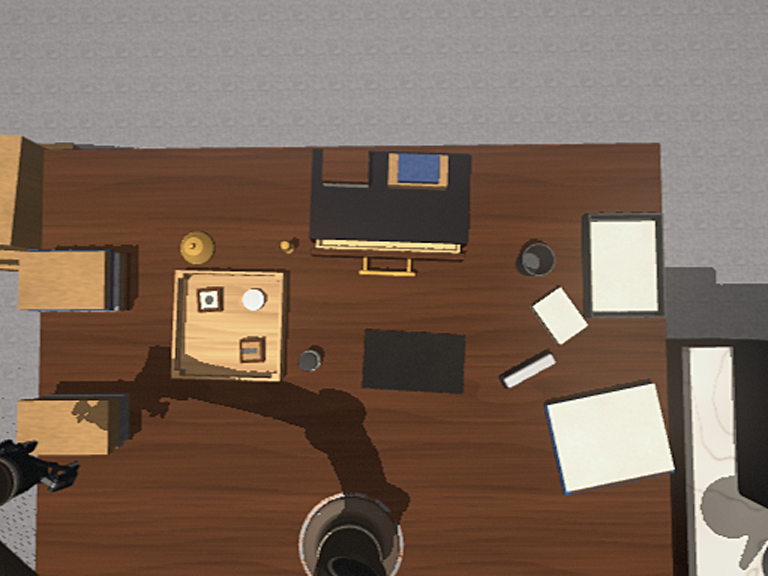

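View pics/side0.png

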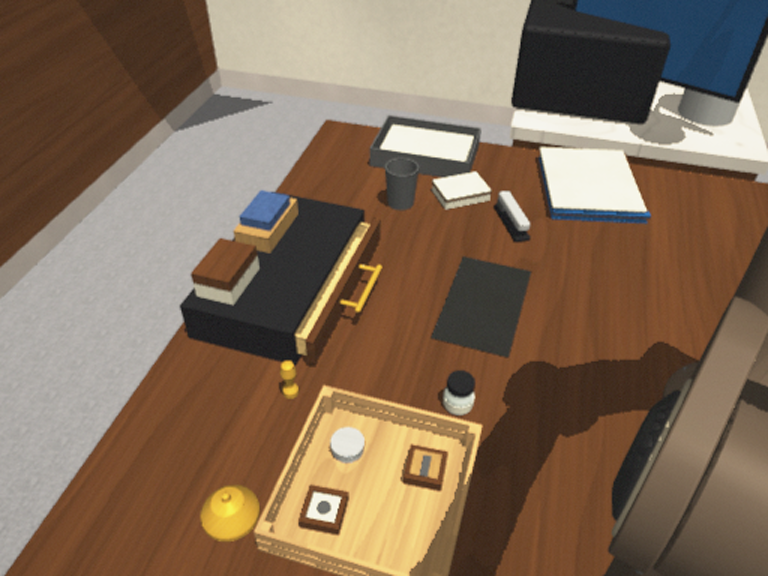

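Two frames: one face up at (0.576, 0.333), with its pale mount at about px (209,299) in the top view, and one face down at (0.459, 0.231), its strut at (252,349). The tin is at (0.58, 0.225). The drawer is slightly ajar. I'll look at the handle from above first.

Run:
```python
from h import *
go([0.60,-0.088,0.24],np.radians(90-2))
# unit/handle yaw from top pixels (full-res = /1.5)
a=ray('top',360/1.5,273/1.5,.044);b=ray('top',415/1.5,275/1.5,.044);print(a,b,np.degrees(np.arctan2(a[0]-b[0],a[1]-b[1])))
for n in ['ink','sealer','stapler']: print(n,[(round(x['p'],2),np.round(x['at'],3)) for x in bot.pinpoint(n,'top')[:1]])
```

```text
shift [-57.98 -44.74   0.23] turn [-0.    -0.     1.163] rows>= 11.7
[ 0.6357 -0.0278  0.044 ] [ 0.6303 -0.1552  0.044 ] 2.4270967216239
ink [(0.65, array([ 0.437,  0.095, -0.   ]))]
sealer [(0.55, array([0.7  , 0.146, 0.   ]))]
stapler [(0.68, array([ 0.407, -0.413,  0.002]))]
```

```bash
python3 -m handwheel '[[[-12,-9,0],[0,0,0.2],0.4],[[-24,-18,0],[0,0,0.4],0.4],[[-36,-27,0],[0,0,0.6],0.4],[[-48,-37,0],[0,0,0.8],0.4],[[-58,-44.7,0.2],[0,0,1.0],0.4],[[-58,-44.7,0.2],[0,0,1.163],0.4],[[-58,-44.7,0.2],[0,0,1.163],0.4],[[-58,-44.7,0.2],[0,0,1.163],0.4],[[-58,-44.7,0.2],[0,0,1.163],0.4],[[-58,-44.7,0.2],[0,0,1.163],0.4]]' 40
python3 - <<'E'
from h import *
st(); print(bot.camera_model('wrist'))
snap('wrist','w1')
for c in ['wrist','top']:
  for q in ['unit_drawer0_handle','drawer_floor']:
    print(c,q,[(round(x['p'],2),np.round(x['at'],3)) for x in bot.pinpoint(q,c)[:2]])
  if c=='wrist': bot.capture('top')
E
```

```text
time_s: 2.4
position: [0.5528, 0.0065, 0.2411]
orientation: [2.259, 2.183, 0.002]
force: [0.9, 0.5, 0.1]
grip_width: 0.405
t 2.4 p [0.5528 0.0065 0.2411] F [0.9 0.5 0.1] g 0.405
q [-0.48  0.3   0.49  1.8  -0.16  1.07  0.02]
tool axes cols
 [[ 0.034  0.999  0.001]
 [ 0.999 -0.034  0.   ]
 [ 0.001  0.001 -1.   ]]
{'fx': 311.2856704278538, 'fy': 311.2856704278538, 'cx': 254.74532525126415, 'cy': 193.63580743370034, 'tool_from_camera': array([[-2.44666131e-04, -9.63366331e-01, -2.68188838e-01,
         6.85472243e-02],
       [ 9.99999955e-01, -2.82871070e-04,  1.03816195e-04,
        -1.29249462e-04],
       [-1.75875890e-04, -2.68188800e-01,  9.63366356e-01,
        -1.31943491e-01],
       [ 0.00000000e+00,  0.00000000e+00,  0.00000000e+00,
         1.00000000e+00]])}
wrist unit_drawer0_handle [(0.88, array([ 0.634, -0.088,  0.046]))]
wrist drawer_floor []
top unit_drawer0_handle [(0.75, array([ 0.639, -0.086,  0.042])), (0.48, array([0.582, 0.226, 0.004]))]
top drawer_floor []
```

View pics/w1.png

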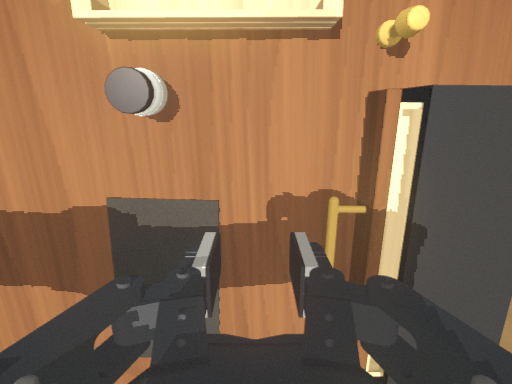

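Run:
```python
from h import *
go([0.636,-0.088,0.115],np.radians(87.8)); go([0.636,-0.088,0.037],np.radians(87.8))
```

```text
shift [-9.46  8.77 12.54] turn [-0.001 -0.001  0.005] rows>= 2.9
shift [-9.47  8.77 20.34] turn [-0.001 -0.001  0.005] rows>= 3.9
```

```bash
python3 -m handwheel '[[[-4.7,4.3,3],[0,0,0],0.38],[[-9.47,8.77,9],[0,0,0],0.38],[[-9.47,8.77,12.5],[0,0,0],0.38],[[-9.47,8.77,12.5],[0,0,0],0.38],[[-9.47,8.77,16],[0,0,0],0.38],[[-9.47,8.77,20],[0,0,0],0.38],[[-9.47,8.77,20.3],[0,0,0],0.38],[[-9.47,8.77,20.3],[0,0,0],0],[[-9.47,8.77,20.3],[0,0,0],0],[[-9.47,8.77,20.3],[0,0,0],0]]' 40
python3 -c "
from h import *
st()"
```

```text
time_s: 3.95
position: [0.6372, -0.0866, 0.0394]
orientation: [-2.257, -2.185, -0.005]
force: [-1.2, 3.7, 6.3]
grip_width: 0.114
t 3.95 p [ 0.6372 -0.0866  0.0394] F [-1.2  3.7  6.3] g 0.114
q [-0.22  0.69  0.4   1.74 -0.37  0.78  0.33]
tool axes cols
 [[ 0.033  0.999  0.002]
 [ 0.999 -0.033  0.002]
 [ 0.002  0.002 -1.   ]]
```

```bash
python3 -m handwheel '[[[0,-2,0],[0,0,0],0],[[0,-4,0],[0,0,0],0],[[0,-6,0],[0,0,0],0],[[0,-8,0],[0,0,0],0],[[0,-10,0],[0,0,0],0],[[0,-11,0],[0,0,0],0],[[0,-11.5,0],[0,0,0],0],[[0,-11.5,0],[0,0,0],0]]'
python3 -m handwheel '[[[0,-0.5,0],[0,0,0],0],[[0,-1,0],[0,0,0],0],[[0,-1.4,0],[0,0,0],0],[[0,-1.4,0],[0,0,0],0]]'
```

```text
time_s: 4.95
position: [0.5221, -0.0816, 0.0395]
orientation: [-2.255, -2.185, -0.006]
force: [-0.9, 6.2, -3.1]
grip_width: 0.112
time_s: 5.45
position: [0.5074, -0.081, 0.0395]
orientation: [-2.255, -2.184, -0.005]
force: [-1.3, 3.3, -3.4]
grip_width: 0.107
```

```bash
python3 -m handwheel '[[[0,-0.4,0],[0,0,0],0],[[0,-0.8,0],[0,0,0],0],[[0,-1.2,0],[0,0,0],0],[[0,-1.2,0],[0,0,0],0]]' 30
```

```text
time_s: 5.95
position: [0.5068, -0.0811, 0.0408]
orientation: [2.243, 2.177, 0.024]
force: [35.3, 2.0, -38.3]
grip_width: 0.11
```

```bash
python3 -m handwheel '[[[0,0.1,0],[0,0,0],0.38],[[0,0.1,0],[0,0,0],0.38],[[0,0.1,0],[0,0,0],0.38],[[0,0,-6],[0,0,0],0.38],[[0,0,-12],[0,0,0],0.5],[[0,0,-17],[0,0,0],0.6],[[0,0,-20],[0,0,0],0.8],[[0,0,-20],[0,0,0],0.8]]'
python3 - <<'E'
from h import *
st(); bot.capture('top');bot.capture('side')
for c in ['top','side']:
  for q in ['unit_drawer0_handle','drawer_floor','frame1','tin']:
    print(c,q,[(round(x['p'],2),np.round(x['at'],3)) for x in bot.pinpoint(q,c)[:3]])
E
```

```text
time_s: 6.95
position: [0.503, -0.0815, 0.243]
orientation: [2.242, 2.175, 0.029]
force: [-1.1, -0.5, -0.1]
grip_width: 0.799
t 6.95 p [ 0.503  -0.0815  0.243 ] F [-1.1 -0.5 -0.1] g 0.799
q [-0.41  0.21  0.56  1.92 -0.13  1.02  0.18]
tool axes cols
 [[ 0.031  0.999  0.026]
 [ 1.    -0.031  0.   ]
 [ 0.001  0.026 -1.   ]]
top unit_drawer0_handle [(0.95, array([ 0.51 , -0.083,  0.042]))]
top drawer_floor [(0.79, array([ 0.651, -0.093,  0.021]))]
top frame1 [(0.52, array([0.459, 0.231, 0.019]))]
top tin [(0.69, array([0.578, 0.231, 0.004]))]
side unit_drawer0_handle [(0.96, array([ 0.506, -0.084,  0.041]))]
side drawer_floor [(0.64, array([ 0.65 , -0.087,  0.027])), (0.51, array([ 0.66 , -0.426, -0.001])), (0.32, array([ 0.409, -0.415, -0.   ]))]
side frame1 [(0.58, array([0.578, 0.336, 0.017])), (0.56, array([0.462, 0.234, 0.019]))]
side tin [(0.85, array([0.58 , 0.223, 0.009]))]
```

Run:
```python
from h import *
go([0.53,0.285,0.25],np.radians(88))
```

```text
shift [36.68  1.69 -0.96] turn [0.021 0.    0.005] rows>= 5.9
```

```bash
python3 -m handwheel '[[[6,0.3,-0.5],[0.02,0,0],0.9],[[12,0.6,-1],[0.02,0,0],0.9],[[18,0.8,-1],[0.02,0,0],0.9],[[24,1.1,-1],[0.02,0,0],0.9],[[30,1.4,-1],[0.02,0,0],0.9],[[36.7,1.7,-1],[0.02,0,0],0.9],[[36.7,1.7,-1],[0.02,0,0],0.9],[[36.7,1.7,-1],[0.02,0,0],0.9],[[36.7,1.7,-1],[0.02,0,0],0.9]]'
python3 - <<'E'
from h import *
st(); snap('wrist','w2')
for q in ['frame1','tin']: print(q,[(round(x['p'],2),np.round(x['at'],3)) for x in bot.pinpoint(q,'wrist')[:4]])
E
```

```text
time_s: 8.57
position: [0.5306, 0.2833, 0.2505]
orientation: [2.257, 2.184, -0.0]
force: [0.5, -0.9, 0.1]
grip_width: 0.898
t 8.57 p [0.5306 0.2833 0.2505] F [ 0.5 -0.9  0.1] g 0.898
q [-0.86  0.37  0.39  1.67 -0.15  1.13 -0.47]
tool axes cols
 [[ 0.033  0.999  0.001]
 [ 0.999 -0.033 -0.001]
 [-0.001  0.001 -1.   ]]
frame1 [(0.94, array([0.577, 0.333, 0.017])), (0.79, array([0.459, 0.228, 0.015]))]
tin [(0.67, array([0.582, 0.231, 0.009]))]
```

View pics/w2.png

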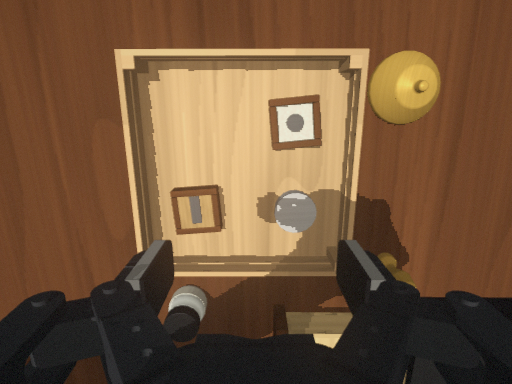

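Basket seen from above. The face-up frame has its crest at (295,122), the face-down frame its strut at (195,209), and the tin is at (296,211). There is no third frame.

Run:
```python
from h import *
for P in ([(269,98),(319,95),(322,145),(272,150)],[(172,188),(219,185),(222,230),(176,234)]):
    W=np.array([ray('wrist',u,v,.026)[:2] for u,v in P]); r=cv2.minAreaRect(W.astype(np.float32)*1000)
    print(W.mean(0),r); e=W[1]-W[0]; e2=W[2]-W[3]; print(np.degrees(np.arctan2(*(e+e2)[::-1])))
go([.577,.333,.12],np.radians(90)); go([.459,.229,.12],np.radians(90))
```

```text
[0.5779   0.334025] ((577.7532958984375, 334.6003112792969), (57.22628402709961, 57.12671661376953), 3.8074352741241455)
2.6118608236723393
[0.4597 0.2352] ((459.3999938964844, 234.8000030517578), (57.0, 60.399993896484375), -0.0)
2.6394261379072637
shift [ 5.07  4.47 13.08] turn [ 0.001  0.    -0.032] rows>= 2.4
shift [-5.71 -6.99 13.07] turn [ 0.001  0.    -0.032] rows>= 2.5
```

```bash
python3 -m handwheel '[[[2.5,2.2,4],[0,0,-0.085],0.85],[[5.17,4.52,10],[0,0,-0.085],0.85],[[5.17,4.52,14],[0,0,-0.085],0.85],[[5.17,4.52,15],[0,0,-0.085],0.85],[[5.17,4.52,18],[0,0,-0.085],0.85],[[5.17,4.52,21],[0,0,-0.085],0.85],[[5.17,4.52,23],[0,0,-0.085],0.85],[[5.17,4.52,23.15],[0,0,-0.085],0.85],[[5.17,4.52,23.15],[0,0,-0.085],0.4],[[5.17,4.52,23.15],[0,0,-0.085],0.4]]' 30
python3 -m handwheel '[[[0,0,0],[0,0,0],0.4],[[0,0,0],[0,0,0],0.4],[[0,0,0],[0,0,0],0.4]]' 30
```

```text
time_s: 9.98
position: [0.5785, 0.3344, 0.0209]
orientation: [2.161, 2.278, 0.005]
force: [-0.4, -0.7, 3.3]
grip_width: 0.642
time_s: 10.35
position: [0.5785, 0.3345, 0.0209]
orientation: [2.161, 2.278, 0.005]
force: [-0.4, 0.5, 0.6]
grip_width: 0.65
```

Run:
```python
from h import *
go([.632,-.02,.2],np.radians(87.7)); go([.632,-.02,.038],np.radians(87.7))
```

```text
shift [-35.66   3.54 -17.93] turn [ 0.003 -0.001  0.093] rows>= 6.4
shift [-35.68   3.49  -1.73] turn [ 0.003 -0.001  0.093] rows>= 5.7
```

```bash
python3 -m handwheel '[[[0,0,-4],[0,0,0],0.4],[[0,0,-9],[0,0,0],0.4],[[0,0,-14],[0,0,0],0.4],[[-4,0.4,-16],[0,0,0.04],0.4],[[-10,1,-16],[0,0,0.09],0.4],[[-16,1.6,-16],[0,0,0.09],0.4],[[-22,2.2,-16],[0,0,0.09],0.4],[[-28,2.8,-16],[0,0,0.09],0.4],[[-33,3.3,-16],[0,0,0.09],0.4],[[-35.7,3.5,-15],[0,0,0.093],0.4]]'
python3 - <<'E'
from h import *
st();go([.632,-.02,.1],np.radians(87.7)); go([.632,-.02,.038],np.radians(87.7))
E
```

```text
time_s: 11.6
position: [0.6322, -0.0245, 0.1715]
orientation: [2.268, 2.169, 0.005]
force: [0.8, 1.1, -1.0]
grip_width: 0.648
t 11.6 p [ 0.6322 -0.0245  0.1715] F [ 0.8  1.1 -1. ] g 0.648
q [-0.33  0.51  0.42  1.68 -0.24  1.    0.12]
tool axes cols
 [[ 0.044  0.999  0.005]
 [ 0.999 -0.044 -0.   ]
 [ 0.     0.005 -1.   ]]
shift [ 0.45 -0.07  7.15] turn [ 0.005 -0.    -0.004] rows>= 1.1
shift [ 0.45 -0.1  13.35] turn [ 0.005 -0.    -0.004] rows>= 2.1
```

```bash
python3 -m handwheel '[[[0.4,-0.1,4],[0.005,0,0],0.4],[[0.4,-0.1,8],[0.005,0,0],0.4],[[0.4,-0.1,11],[0.005,0,0],0.4],[[0.4,-0.1,12.8],[0.005,0,0],0.4],[[0.4,-0.1,13.4],[0.005,0,0],0.4],[[0.4,-0.1,13.4],[0.005,0,0],0.4],[[0.4,-0.1,13.4],[0.005,0,0],0.4]]'
python3 -m handwheel '[[[0,0,0],[0,0,0],0.85],[[0,0,0],[0,0,0],0.85],[[0,0,0],[0,0,0],0.85],[[0,0,-5],[0,0,0],0.85],[[0,0,-11],[0,0,0],0.85],[[0,0,-17],[0,0,0],0.85],[[0,0,-19],[0,0,0],0.85],[[0,0,-19],[0,0,0],0.85]]'
python3 - <<'E'
from h import *
st();snap('wrist','w3');bot.capture('top');bot.capture('side')
for c in ['wrist','top','side']: print([(round(x['p'],2),np.round(x['at'],3)) for x in bot.pinpoint('frame1',c)[:4]])
go([.459,.235,.2],np.radians(93))
E
```

```text
time_s: 12.48
position: [0.6326, -0.0205, 0.0384]
orientation: [2.27, 2.171, 0.002]
force: [0.3, -0.2, 0.1]
grip_width: 0.645
time_s: 13.48
position: [0.6333, -0.0206, 0.2304]
orientation: [2.268, 2.17, 0.007]
force: [0.3, -0.6, 0.0]
grip_width: 0.852
t 13.47 p [ 0.6333 -0.0206  0.2304] F [ 0.3 -0.6  0. ] g 0.852
q [-0.36  0.45  0.44  1.62 -0.21  1.11  0.1 ]
tool axes cols
 [[ 0.044  0.999  0.005]
 [ 0.999 -0.044  0.001]
 [ 0.001  0.005 -1.   ]]
[(0.65, array([ 0.63 , -0.023,  0.03 ]))]
[(0.54, array([0.458, 0.234, 0.022]))]
[(0.95, array([0.462, 0.231, 0.018])), (0.86, array([ 0.631, -0.018,  0.032]))]
shift [ 24.76 -18.39   2.71] turn [-0.001  0.    -0.097] rows>= 5.0
```

View pics/w3.png

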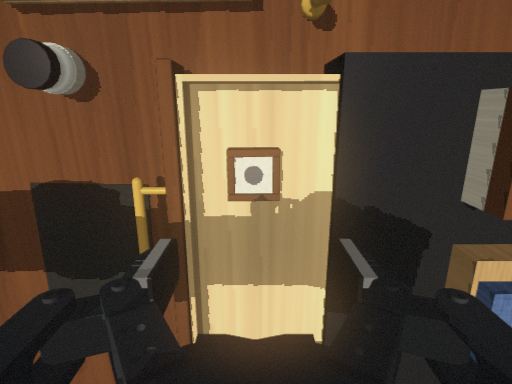

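The frame lies flat, face up in the drawer at px (254,175). Next is the face-down one: I'll grasp it leaning back 20° so it can be stood on its edge on the blotter.

Run:
```python
from h import *
Rt=down(np.radians(93))*R.from_rotvec([0,-.35,0])
go([.459,.250,.14],Rt=Rt); go([.459,.250,.023],Rt=Rt)
```

```text
shift [ 26.26 -18.45   8.71] turn [-0.018 -0.35  -0.096] rows>= 5.3
shift [ 26.26 -18.44  20.41] turn [-0.018 -0.35  -0.096] rows>= 6.1
```

```bash
python3 -m handwheel '[[[5,-3.5,0],[0,-0.1,-0.03],0.88],[[10,-7,0],[0,-0.2,-0.06],0.88],[[15,-10.5,2],[-0.018,-0.3,-0.096],0.88],[[20,-14,4],[-0.018,-0.35,-0.096],0.88],[[26.26,-18.45,6],[-0.018,-0.35,-0.096],0.88],[[26.26,-18.45,8],[-0.018,-0.35,-0.096],0.88],[[26.26,-18.45,8.7],[-0.018,-0.35,-0.096],0.88],[[26.26,-18.45,8.7],[-0.018,-0.35,-0.096],0.88]]' 40
python3 - <<'E'
from h import *
st();snap('wrist','w4')
Rt=down(np.radians(93))*R.from_rotvec([0,-.35,0])
go([.459,.250,.023],Rt=Rt)
print([(round(x['p'],2),np.round(x['at'],3)) for x in bot.pinpoint('frame1','wrist')[:4]])
E
```

```text
time_s: 14.78
position: [0.4597, 0.2482, 0.14]
orientation: [1.974, 2.077, -0.352]
force: [1.3, -1.0, -0.2]
grip_width: 0.884
t 14.78 p [0.4597 0.2482 0.14  ] F [ 1.3 -1.  -0.2] g 0.884
q [-1.07  0.5   0.41  1.85  0.1   1.05 -0.69]
tool axes cols
 [[-0.048  0.999  0.017]
 [ 0.937  0.051 -0.345]
 [-0.345 -0.001 -0.939]]
shift [ 4.22 -0.11 10.98] turn [-0.     0.001 -0.002] rows>= 1.9
[(0.82, array([0.457, 0.228, 0.014])), (0.4, array([0.582, 0.232, 0.012]))]
```

View pics/w4.png

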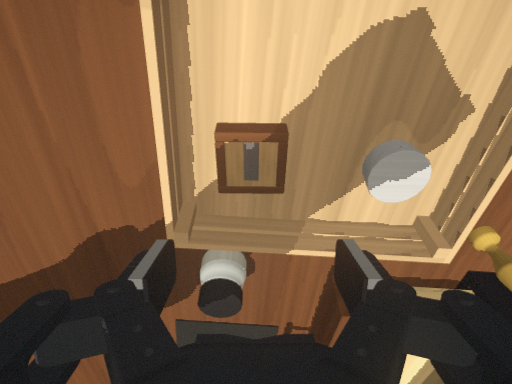

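Run:
```python
from h import *
W=np.array([ray('wrist',u,v,.026) for u,v in [(216,139),(288,139),(286,193),(218,193)]]);print(W,W.mean(0))
```

```text
[[0.4307 0.253  0.026 ]
 [0.4851 0.2556 0.026 ]
 [0.489  0.2056 0.026 ]
 [0.4313 0.2028 0.026 ]] [0.459025 0.22925  0.026   ]
```

```bash
python3 -m handwheel '[[[1.4,0,4],[0,0,0],0.88],[[2.5,-0.1,7],[0,0,0],0.88],[[3.5,-0.1,10],[0,0,0],0.88],[[3.89,-0.1,11.1],[0,0,0],0.88],[[3.89,-0.1,11.1],[0,0,0],0.88],[[3.89,-0.1,11.1],[0,0,0],0.88],[[3.89,-0.1,11.1],[0,0,0],0.4],[[3.89,-0.1,11.1],[0,0,0],0.4],[[3.89,-0.1,11.1],[0,0,0],0.4],[[3.89,-0.1,11.1],[0,0,0],0.4]]' 40
python3 - <<'E'
from h import *
st()
go([.459,.25,.2],Rt=down(np.radians(90)))
go([.42,-.1,.2],Rt=down(np.radians(90)))
E
```

```text
time_s: 16.12
position: [0.46, 0.2473, 0.0245]
orientation: [1.976, 2.077, -0.346]
force: [-0.2, 0.4, 5.8]
grip_width: 0.642
t 16.12 p [0.46   0.2473 0.0245] F [-0.2  0.4  5.8] g 0.642
q [-1.03  0.67  0.37  1.91  0.06  0.82 -0.71]
tool axes cols
 [[-0.046  0.999  0.019]
 [ 0.938  0.05  -0.342]
 [-0.342  0.002 -0.94 ]]
shift [ -5.75  -0.05 -16.58] turn [0.011 0.349 0.049] rows>= 2.8
shift [-38.42  -5.69  -4.69] turn [0.011 0.349 0.049] rows>= 6.3
```

```bash
python3 -m handwheel '[[[-1.5,0,-4.5],[0,0,0],0.4],[[-3.5,0,-10],[0,0,0],0.4],[[-5.7,0,-16.6],[0,0.15,0],0.4],[[-11,-1,-15],[0.01,0.35,0.05],0.4],[[-16.5,-2,-13],[0.01,0.35,0.05],0.4],[[-22,-3,-11],[0.01,0.35,0.05],0.4],[[-28,-4,-8.5],[0.01,0.35,0.05],0.4],[[-33,-5,-6.5],[0.01,0.35,0.05],0.4],[[-38.4,-5.7,-4.7],[0.01,0.35,0.05],0.4],[[-38.4,-5.7,-4.7],[0.01,0.35,0.05],0.4]]'
python3 - <<'E'
from h import *
st()
T=down(np.radians(90))*R.from_rotvec([0,1.22,0])
go([.42,-.07,.2],Rt=T)
E
```

```text
time_s: 17.38
position: [0.4191, -0.104, 0.2008]
orientation: [2.229, 2.211, 0.003]
force: [-0.7, 0.1, -1.0]
grip_width: 0.641
t 17.38 p [ 0.4191 -0.104   0.2008] F [-0.7  0.1 -1. ] g 0.641
q [-0.43  0.12  0.62  2.12 -0.09  0.92  0.24]
tool axes cols
 [[ 0.008  1.     0.003]
 [ 1.    -0.008  0.   ]
 [ 0.     0.003 -1.   ]]
shift [3.4  0.06 0.09] turn [ 0.007  1.22  -0.006] rows>= 6.5
```

```bash
python3 -m handwheel '[[[1,0,-1],[0,0.18,0],0.4],[[1.5,0,-1],[0,0.36,0],0.4],[[2,0,-1],[0,0.54,0],0.4],[[2.5,0,-1],[0,0.72,0],0.4],[[3,0,-1],[0,0.9,0],0.4],[[3.4,0,-1],[0,1.08,0],0.4],[[3.4,0,-1],[0,1.22,0],0.4],[[3.4,0,-1],[0,1.22,0],0.4],[[3.4,0,-1],[0,1.22,0],0.4],[[3.4,0,-1],[0,1.22,0],0.4]]'
python3 - <<'E'
from h import *
st()
T=down(np.radians(90))*R.from_rotvec([0,1.22,0])
go([.42,-.07,.2],Rt=T)
E
```

```text
time_s: 18.62
position: [0.4197, -0.0694, 0.212]
orientation: [-1.469, -1.464, -1.03]
force: [0.4, 0.1, 0.3]
grip_width: 0.638
t 18.62 p [ 0.4197 -0.0694  0.212 ] F [0.4 0.1 0.3] g 0.638
q [ 0.32  0.7   0.47  1.94 -0.95  1.78  1.32]
tool axes cols
 [[-0.003  1.     0.008]
 [ 0.346 -0.007  0.938]
 [ 0.938  0.005 -0.346]]
shift [-1.15  0.02  0.36] turn [0.008 0.002 0.003] rows>= 0.2
```

```bash
python3 -m handwheel '[[[-3,0,1.1],[0,0,0],0.4],[[-6,0,2.2],[0,0,0],0.4],[[-9,0,3.3],[0,0,0],0.4],[[-10.5,0,3.9],[0,0,0],0.4],[[-10.5,0,3.9],[0,0,0],0.4]]'
python3 - <<'E'
from h import *
st(); snap('side','s1',(150,80,450,330),2.4)
T=down(np.radians(90))*R.from_rotvec([0,1.22,0])
go([.42,-.07,.05],Rt=T)
E
```

```text
time_s: 19.25
position: [0.4204, -0.0688, 0.1003]
orientation: [-1.468, -1.464, -1.029]
force: [-0.6, 0.9, -0.5]
grip_width: 0.641
t 19.25 p [ 0.4204 -0.0688  0.1003] F [-0.6  0.9 -0.5] g 0.641
q [ 0.37  0.9   0.4   1.93 -0.99  1.66  1.46]
tool axes cols
 [[-0.003  1.     0.007]
 [ 0.346 -0.006  0.938]
 [ 0.938  0.005 -0.346]]
shift [-4.8  -0.08  1.67] turn [0.008 0.003 0.003] rows>= 0.8
```

View pics/s1.png

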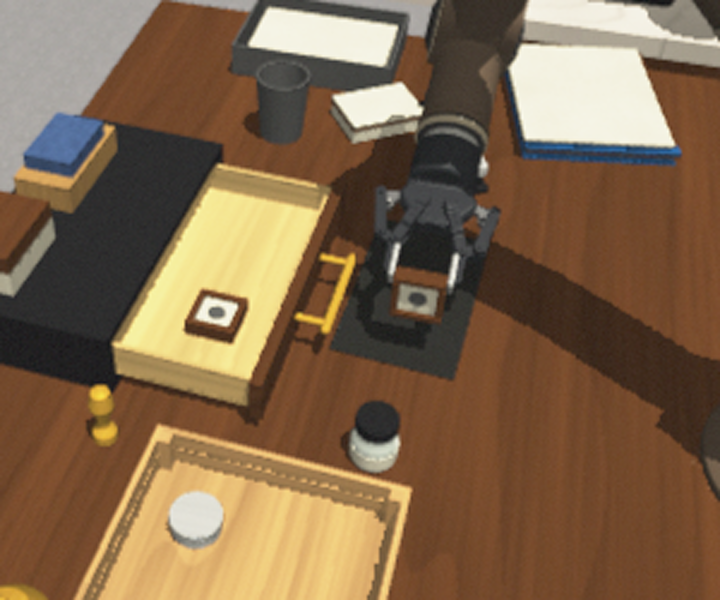

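The side view shows the frame held vertical at (417,298), picture towards +y. Lowering it until its edge meets the blotter.

```bash
python3 -m handwheel '[[[-2,0,0.7],[0,0,0],0.4],[[-3.5,0,1.25],[0,0,0],0.4],[[-4.2,0,1.5],[0,0,0],0.4],[[-4.5,0,1.6],[0,0,0],0.4],[[-4.5,0,1.6],[0,0,0],0.4]]'
python3 -m handwheel '[[[-0.2,0,0.07],[0,0,0],0.4],[[-0.3,0,0.1],[0,0,0],0.4],[[-0.3,0,0.1],[0,0,0],0.4]]'
```

```text
time_s: 19.92
position: [0.4208, -0.0697, 0.053]
orientation: [-1.468, -1.464, -1.03]
force: [-0.8, -0.1, -0.9]
grip_width: 0.644
time_s: 20.3
position: [0.4208, -0.0698, 0.0499]
orientation: [-1.468, -1.465, -1.03]
force: [-0.5, -0.2, -1.5]
grip_width: 0.642
```

```bash
python3 -m handwheel '[[[-0.1,0,0.03],[0,0,0],0.4],[[-0.2,0,0.07],[0,0,0],0.4],[[-0.2,0,0.07],[0,0,0],0.4]]'
```

```text
time_s: 20.68
position: [0.4209, -0.0698, 0.048]
orientation: [-1.468, -1.464, -1.03]
force: [-0.3, 0.0, 0.8]
grip_width: 0.637
```

```bash
python3 -m handwheel '[[[-0.1,0,0.03],[0,0,0],0.4],[[-0.1,0,0.03],[0,0,0],0.4]]'
python3 -m handwheel '[[[0,0,0],[0,0,0],0.75],[[0,0,0],[0,0,0],0.75],[[0,0,0],[0,0,0],0.8]]'
python3 - <<'E'
from h import *
st(); snap('side','s2',(250,130,400,255),4)
E
```

```text
time_s: 20.92
position: [0.4208, -0.0698, 0.0479]
orientation: [-1.466, -1.463, -1.032]
force: [-1.0, -1.5, 6.2]
grip_width: 0.644
time_s: 21.3
position: [0.4208, -0.0698, 0.0477]
orientation: [-1.466, -1.463, -1.031]
force: [0.3, 0.5, -0.0]
grip_width: 0.799
t 21.3 p [ 0.4208 -0.0698  0.0477] F [ 0.3  0.5 -0. ] g 0.799
q [ 0.41  0.99  0.34  1.91 -1.    1.6   1.5 ]
tool axes cols
 [[-0.004  1.     0.008]
 [ 0.344 -0.006  0.939]
 [ 0.939  0.006 -0.344]]
```

View pics/s2.png

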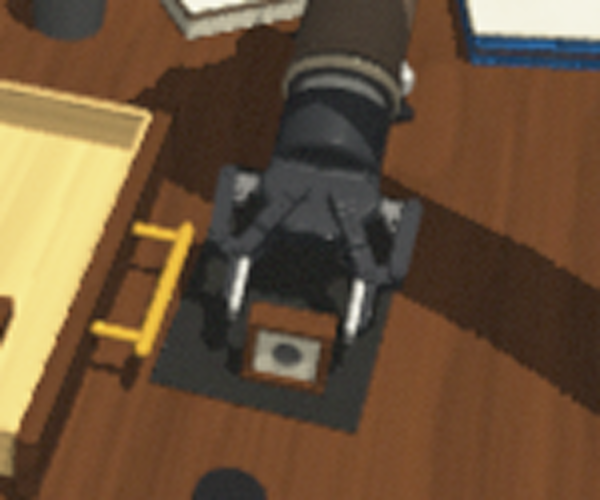

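```bash
python3 -m handwheel '[[[0,0,-2],[0,0,0],0.8],[[0.2,0,-4],[0,0,0],0.8],[[1,0,-6],[0,0,0],0.8],[[4,0,-8],[0,0,0],0.8],[[8,0,-9],[0,-0.1,0],0.6],[[12,0,-10],[0,-0.3,0],0.3],[[14,0,-10],[0,-0.5,0],0],[[15,0,-10],[0,-0.65,0],0],[[15,0,-10],[0,-0.8,0],0],[[15,0,-10],[0,-0.9,0],0]]'
python3 - <<'E'
from h import *
st(); T=down(np.radians(90))
go([.42,0.0,.2],Rt=T)
go([.42,0.0,.056],Rt=T)
E
```

```text
time_s: 22.6
position: [0.4198, -0.1125, 0.2251]
orientation: [-2.06, -2.05, -0.34]
force: [-0.3, 0.8, 0.1]
grip_width: -0.004
t 22.6 p [ 0.4198 -0.1125  0.2251] F [-0.3  0.8  0.1] g -0.004
q [-0.18  0.2   0.65  2.03 -0.45  1.13  0.7 ]
tool axes cols
 [[ 0.003  1.     0.012]
 [ 0.95  -0.007  0.311]
 [ 0.312  0.01  -0.95 ]]
shift [ 9.91 -0.08  5.89] turn [ 0.011 -0.317 -0.005] rows>= 1.8
shift [ 5.42 -0.22 19.57] turn [ 0.011 -0.317 -0.005] rows>= 3.2
```

```bash
python3 -m handwheel '[[[5,0,3],[0,-0.15,0],0],[[9.9,0,5.9],[0.01,-0.317,0],0],[[9.9,0,5.9],[0.01,-0.317,0],0],[[9.9,0,5.9],[0.01,-0.317,0],0],[[8.2,-0.15,11],[0.01,-0.317,0],0],[[6.6,-0.2,16],[0.01,-0.317,0],0],[[5.42,-0.22,19.5],[0.01,-0.317,0],0],[[5.42,-0.22,19.5],[0.01,-0.317,0],0]]'
python3 - <<'E'
from h import *
st(); snap('side','s3',(200,100,400,280),3)
E
```

```text
time_s: 23.6
position: [0.4186, -0.0023, 0.0555]
orientation: [-2.23, -2.21, 0.007]
force: [-0.5, -0.7, 0.5]
grip_width: -0.003
t 23.6 p [ 0.4186 -0.0023  0.0555] F [-0.5 -0.7  0.5] g -0.003
q [-0.48  0.38  0.44  2.27 -0.31  0.55  0.2 ]
tool axes cols
 [[ 0.009  1.    -0.004]
 [ 1.    -0.009 -0.002]
 [-0.002 -0.004 -1.   ]]
```

View pics/s3.png

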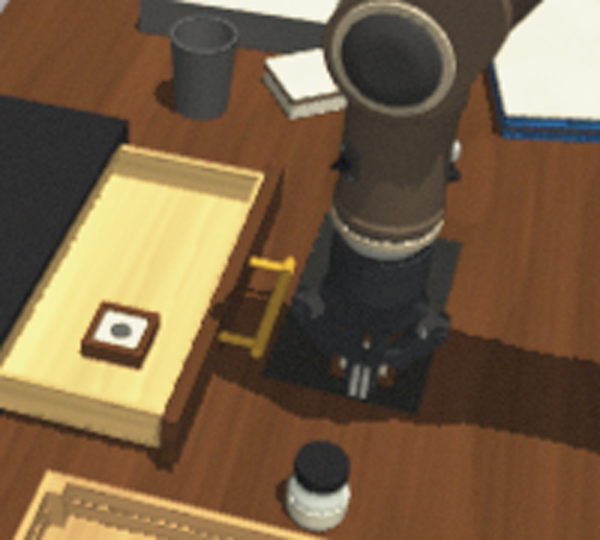

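```bash
python3 -m handwheel '[[[-2,0,0],[0,0,0],0],[[-3.3,0,0],[0,0,0],0],[[-4.1,0,0],[0,0,0],0],[[-4.9,0,0],[0,0,0],0],[[-5.7,0,0],[0,0,0],0],[[-6.5,0,0],[0,0,0],0],[[-7.0,0,0],[0,0,0],0],[[-7.0,0,0],[0,0,0],0],[[-7,0,-8],[0,0,0],0],[[-7,0,-17],[0,0,0],0.5]]'
python3 -m handwheel '[[[2,0,-5],[0,0,0],0.9],[[4,0,-6],[0,0,0],0.9],[[4,0,-6],[0,0,0],0.9],[[4,0,-6],[0,0,0],0.9]]'
python3 - <<'E'
from h import *
st(); snap('wrist','w5')
print([(round(x['p'],2),np.round(x['at'],3)) for x in bot.pinpoint('frame1','wrist')[:4]])
E
```

```text
time_s: 24.9
position: [0.4186, -0.0719, 0.1827]
orientation: [-2.23, -2.21, 0.008]
force: [1.9, 1.1, 1.4]
grip_width: 0.195
time_s: 25.4
position: [0.4187, -0.0322, 0.2419]
orientation: [-2.229, -2.21, 0.01]
force: [-0.6, -0.9, -0.6]
grip_width: 0.899
t 25.4 p [ 0.4187 -0.0322  0.2419] F [-0.6 -0.9 -0.6] g 0.899
q [-0.58  0.04  0.56  2.08 -0.02  1.03 -0.01]
tool axes cols
 [[ 0.009  1.    -0.006]
 [ 1.    -0.009 -0.003]
 [-0.003 -0.006 -1.   ]]
[(0.86, array([ 0.418, -0.102,  0.012])), (0.62, array([ 0.632, -0.022,  0.032]))]
```

View pics/w5.png

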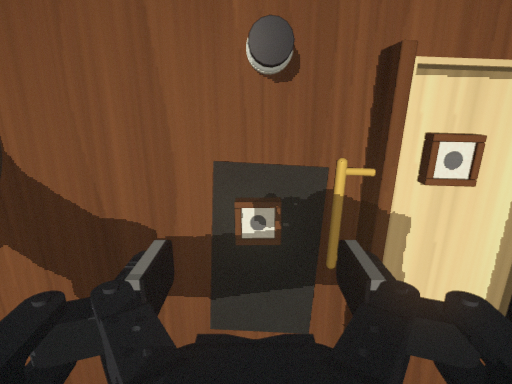

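The frame has toppled onto its back, face up at px (258,223) on the blotter. I'll grasp it flat.

Run:
```python
from h import *
W=np.array([ray('wrist',u,v,.023) for u,v in [(235,202),(281,201),(282,244),(236,245)]]);print(W,W.mean(0))
c=W.mean(0); go([c[0],c[1],.018],np.radians(90.)); go([.42,-.102,.018],np.radians(90.))
```

```text
[[ 0.3935 -0.0724  0.023 ]
 [ 0.4477 -0.0716  0.023 ]
 [ 0.4496 -0.1267  0.023 ]
 [ 0.3932 -0.1277  0.023 ]] [ 0.421  -0.0996  0.023 ]
shift [-6.63  0.45 22.39] turn [-0.007  0.003 -0.01 ] rows>= 3.7
shift [-6.87  0.35 22.4 ] turn [-0.007  0.003 -0.01 ] rows>= 3.7
```

```bash
python3 -m handwheel '[[[-3,0.2,5],[-0.007,0.003,0.01],0.86],[[-6.75,0.4,10],[-0.007,0.003,0.01],0.86],[[-6.75,0.4,14],[-0.007,0.003,0.01],0.86],[[-6.75,0.4,18],[-0.007,0.003,0.01],0.86],[[-6.75,0.4,21],[-0.007,0.003,0.01],0.86],[[-6.75,0.4,22.4],[-0.007,0.003,0.01],0.86],[[-6.75,0.4,22.4],[-0.007,0.003,0.01],0.4],[[-6.75,0.4,22.4],[-0.007,0.003,0.01],0.4],[[-6.75,0.4,22.4],[-0.007,0.003,0.01],0.4],[[-6.75,0.4,22.4],[-0.007,0.003,0.01],0.4]]' 30
python3 - <<'E'
from h import *
st()
go([.632,-.16,.15],np.radians(87.7))
E
```

```text
time_s: 26.75
position: [0.4211, -0.1006, 0.0186]
orientation: [2.242, 2.199, 0.002]
force: [-1.0, 0.2, -0.5]
grip_width: 0.645
t 26.75 p [ 0.4211 -0.1006  0.0186] F [-1.   0.2 -0.5] g 0.645
q [-0.24  0.48  0.44  2.26 -0.45  0.48  0.55]
tool axes cols
 [[ 0.019  1.     0.002]
 [ 1.    -0.019 -0.   ]
 [-0.     0.002 -1.   ]]
shift [ -5.53  21.23 -13.1 ] turn [ 0.002 -0.     0.021] rows>= 4.1
```

```bash
python3 -m handwheel '[[[0,0,-4],[0,0,0],0.4],[[0,0,-9],[0,0,0],0.4],[[0,0,-13.1],[0,0,0],0.4],[[-1.5,5,-13.1],[0,0,0.02],0.4],[[-3,11,-13.1],[0,0,0.02],0.4],[[-4.5,17,-13.1],[0,0,0.02],0.4],[[-5.5,21.2,-13.1],[0,0,0.02],0.4],[[-5.5,21.2,-13.1],[0,0,0.02],0.4],[[-5.5,21.2,-13.1],[0,0,0.02],0.4]]'
python3 - <<'E'
from h import *
st();bot.capture('side');bot.capture('wrist')
for c in ['side','wrist']:print([(round(x['p'],2),np.round(x['at'],3)) for x in bot.pinpoint('frame1',c)[:4]])
go([.632,-.16,.038],np.radians(87.7))
E
```

```text
time_s: 27.88
position: [0.6307, -0.1597, 0.1497]
orientation: [2.265, 2.176, 0.001]
force: [-0.2, 0.8, -0.9]
grip_width: 0.646
t 27.88 p [ 0.6307 -0.1597  0.1497] F [-0.2  0.8 -0.9] g 0.646
q [-0.23  0.6   0.61  1.66 -0.39  1.01  0.46]
tool axes cols
 [[ 0.04   0.999  0.001]
 [ 0.999 -0.04   0.   ]
 [ 0.     0.001 -1.   ]]
[(0.95, array([ 0.633, -0.019,  0.034])), (0.9, array([ 0.631, -0.157,  0.147]))]
[(0.87, array([ 0.63 , -0.019,  0.03 ])), (0.71, array([ 0.631, -0.158,  0.142]))]
shift [-0.07  0.08 11.25] turn [ 0.002 -0.001  0.001] rows>= 1.8
```

```bash
python3 -m handwheel '[[[0,0.1,4],[0,0,0],0.4],[[0,0.1,8],[0,0,0],0.4],[[0,0.1,10.5],[0,0,0],0.4],[[0,0.1,11.2],[0,0,0],0.4],[[0,0.1,11.2],[0,0,0],0.4],[[0,0.1,11.2],[0,0,0],0.4],[[0,0.1,11.2],[0,0,0],0.85],[[0,0.1,11.2],[0,0,0],0.85],[[0,0.1,11.2],[0,0,0],0.85]]'
python3 -m handwheel '[[[0,0,-4],[0,0,0],0.85],[[0,0,-10],[0,0,0],0.85],[[0,0,-16],[0,0,0],0.85],[[4,-3,-20],[0,0,0],0.5],[[8,-8,-20],[0,0,0],0],[[8,-13,-20],[0,0,0],0],[[8,-18,-20],[0,0,0],0],[[8,-18,-20],[0,0,0],0]]'
python3 - <<'E'
from h import *
st();bot.capture('top'); snap('wrist','w6')
print([(round(x['p'],2),np.round(x['at'],3)) for x in bot.pinpoint('frame1','wrist')[:4]])
print([(round(x['p'],2),np.round(x['at'],3)) for x in bot.pinpoint('frame1','top')[:4]])
print([(round(x['p'],2),np.round(x['at'],3)) for x in bot.pinpoint('unit_drawer0_handle','top')[:4]])
go([.455,-.085,.2],np.radians(87.7))
E
```

```text
time_s: 29.2
position: [0.6324, -0.1593, 0.0388]
orientation: [2.264, 2.176, 0.004]
force: [0.5, -0.2, -0.2]
grip_width: 0.85
time_s: 30.2
position: [0.452, -0.0722, 0.2384]
orientation: [-2.264, -2.176, -0.006]
force: [1.5, 0.3, 0.4]
grip_width: 0.0
t 30.2 p [ 0.452  -0.0722  0.2384] F [1.5 0.3 0.4] g 0.0
q [-0.59  0.13  0.72  2.02 -0.11  1.02  0.14]
tool axes cols
 [[ 0.04   0.999  0.002]
 [ 0.999 -0.04   0.004]
 [ 0.004  0.002 -1.   ]]
[(0.76, array([ 0.63 , -0.159,  0.03 ])), (0.63, array([ 0.631, -0.022,  0.031]))]
[(0.79, array([ 0.633, -0.157,  0.037])), (0.72, array([ 0.633, -0.023,  0.033]))]
[(0.9, array([ 0.513, -0.08 ,  0.04 ]))]
shift [-1.25 -0.09  3.85] turn [0.003 0.    0.001] rows>= 0.6
```

View pics/w6.png

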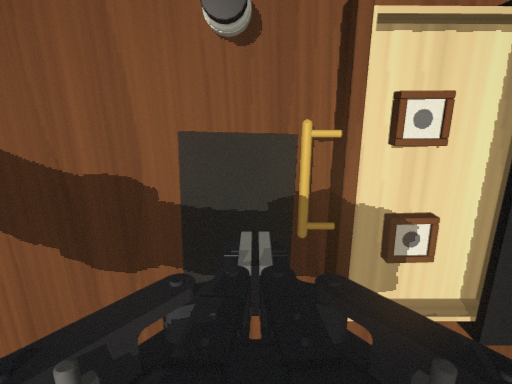

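Both frames lie flat, face up and apart, at px (423,119) and (411,239). Gripping the handle to shut the drawer.

```bash
python3 - <<'E'
from h import *
go([.507,-.082,.038],np.radians(87.7))
E
python3 -m handwheel '[[[-1.2,2.7,0],[0,0,0],0.38],[[-1.2,5.4,4],[0,0,0],0.38],[[-1.2,5.4,9],[0,0,0],0.38],[[-1.2,5.4,13],[0,0,0],0.38],[[-1.2,5.4,17],[0,0,0],0.38],[[-1.2,5.4,20],[0,0,0],0.38],[[-1.2,5.4,20],[0,0,0],0.38],[[-1.2,5.4,20],[0,0,0],0],[[-1.2,5.4,20],[0,0,0],0],[[-1.2,5.4,20],[0,0,0],0]]' 40
```

```text
shift [-0.75  5.04 20.07] turn [0.003 0.    0.001] rows>= 3.3
time_s: 31.7
position: [0.5101, -0.0871, 0.0382]
orientation: [2.264, 2.175, 0.002]
force: [1.9, -1.6, -6.7]
grip_width: 0.107
```

```bash
python3 -m handwheel '[[[0,0.8,0],[0,0,0],0],[[0,2,0],[0,0,0],0],[[0,3.5,0],[0,0,0],0],[[0,5.2,0],[0,0,0],0],[[0,7,0],[0,0,0],0],[[0,8.8,0],[0,0,0],0],[[0,10.6,0],[0,0,0],0],[[0,12,0],[0,0,0],0],[[0,13,0],[0,0,0],0],[[0,13,0],[0,0,0],0]]'
python3 -m handwheel '[[[0,0.5,0],[0,0,0],0],[[0,0.9,0],[0,0,0],0],[[0,1.3,0],[0,0,0],0],[[0,1.3,0],[0,0,0],0]]'
```

```text
time_s: 32.95
position: [0.6407, -0.0928, 0.0382]
orientation: [2.263, 2.174, 0.001]
force: [0.6, -4.3, -5.1]
grip_width: 0.109
time_s: 33.45
position: [0.6542, -0.0933, 0.0383]
orientation: [2.262, 2.174, 0.002]
force: [1.3, -3.8, -3.9]
grip_width: 0.106
```

```bash
python3 -m handwheel '[[[0,0.3,0],[0,0,0],0],[[0,0.5,0],[0,0,0],0],[[0,0.6,0],[0,0,0],0],[[0,0.6,0],[0,0,0],0]]'
```

```text
time_s: 33.95
position: [0.6565, -0.0934, 0.0381]
orientation: [-2.264, -2.175, 0.004]
force: [-14.5, -0.8, 7.2]
grip_width: 0.113
```

```bash
python3 -m handwheel '[[[0,0,0],[0,0,0],0.38],[[0,0,0],[0,0,0],0.38],[[0,0,0],[0,0,0],0.38],[[0,0,-5],[0,0,0],0.38],[[0,0,-11],[0,0,0],0.38],[[0,-5,-17],[0,0,0],0.38],[[0,-11,-20],[0,0,0],0.38],[[0,-17,-20],[0,0,0],0.38],[[0,-20,-20],[0,0,0],0.38],[[0,-20,-20],[0,0,0],0.38]]'
python3 - <<'E'
from h import *
st();snap('wrist','w7');snap('side','s4',scale=1.5)
for c in ['wrist','side']:
 for q in ['unit_drawer0_handle','unit','frame1','tin']: print(c,q,[(round(x['p'],2),np.round(x['at'],3)) for x in bot.pinpoint(q,c)[:2]])
E
```

```text
time_s: 35.2
position: [0.4556, -0.085, 0.2396]
orientation: [-2.264, -2.173, -0.001]
force: [1.4, 0.3, 0.6]
grip_width: 0.382
t 35.2 p [ 0.4556 -0.085   0.2396] F [1.4 0.3 0.6] g 0.382
q [-0.59  0.15  0.76  2.01 -0.12  1.03  0.19]
tool axes cols
 [[ 0.041  0.999 -0.002]
 [ 0.999 -0.041  0.003]
 [ 0.003 -0.002 -1.   ]]
wrist unit_drawer0_handle [(0.85, array([ 0.652, -0.091,  0.048]))]
wrist unit []
wrist frame1 []
wrist tin [(0.69, array([ 0.432, -0.153, -0.001])), (0.2, array([ 0.651, -0.09 ,  0.044]))]
side unit_drawer0_handle [(0.71, array([ 0.654, -0.089,  0.042]))]
side unit [(0.63, array([ 0.806, -0.097,  0.   ])), (0.27, array([ 0.429, -0.152, -0.001]))]
side frame1 [(0.38, array([ 0.521,  0.28 , -0.002])), (0.35, array([0.581, 0.223, 0.013]))]
side tin [(0.69, array([0.581, 0.222, 0.011]))]
```

View pics/s4.png

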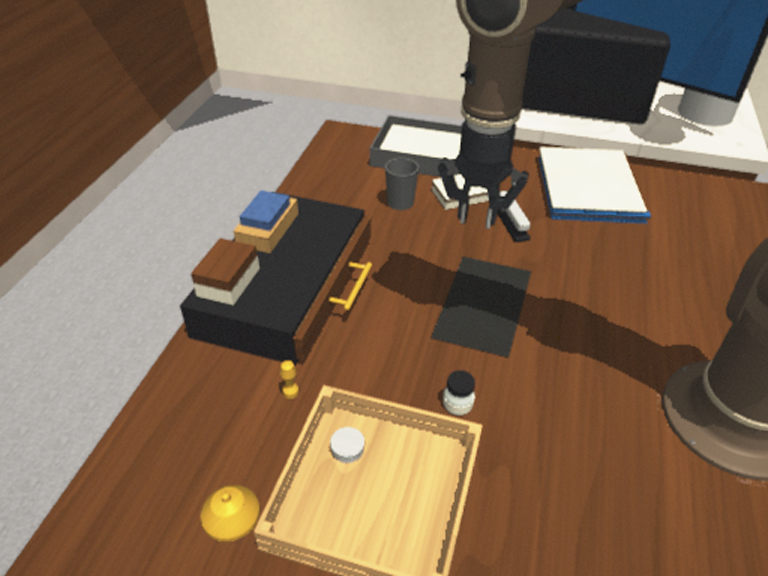

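View pics/w7.png

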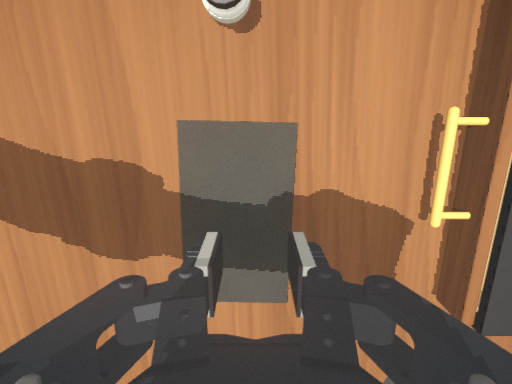

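The drawer is nearly shut, but a thin light sliver shows at (505,240). I'll give the bar a last push with closed fingers.

```bash
python3 - <<'E'
from h import *
go([.615,-.09,.038],np.radians(87.7))
E
python3 -m handwheel '[[[-1,5,0],[0,0,0],0],[[-1.2,10,4],[0,0,0],0],[[-1.2,15.9,9],[0,0,0],0],[[-1.2,15.9,14],[0,0,0],0],[[-1.2,15.9,18],[0,0,0],0],[[-1.2,15.9,20.1],[0,0,0],0],[[-1.2,15.9,20.1],[0,0,0],0],[[-1.2,16.9,20.1],[0,0,0],0],[[-1.2,17.9,20.1],[0,0,0],0],[[-1.2,17.9,20.1],[0,0,0],0]]'
```

```text
shift [ 0.22 15.82 19.99] turn [-0.004  0.001 -0.   ] rows>= 4.1
time_s: 36.95
position: [0.6366, -0.105, 0.0381]
orientation: [-2.265, -2.176, 0.004]
force: [0.0, -0.0, -0.6]
grip_width: 0.002
```

```bash
python3 -m handwheel '[[[0,0.3,0],[0,0,0],0],[[0,0.6,0],[0,0,0],0],[[0,0.9,0],[0,0,0],0],[[0,0.9,0],[0,0,0],0]]'
```

```text
time_s: 37.45
position: [0.6375, -0.105, 0.0378]
orientation: [-2.256, -2.164, 0.017]
force: [-31.0, 3.2, 22.8]
grip_width: -0.005
```

```bash
python3 -m handwheel '[[[0,-2,0],[0,0,0],0],[[0,-5,-2],[0,0,0],0],[[0,-8,-8],[0,0,0],0],[[0,-10,-14],[0,0,0],0],[[0,-10,-18],[0,0,0],0],[[0,-10,-18],[0,0,0],0]]'
python3 - <<'E'
from h import *
st();snap('wrist','w8',(300,0,512,384),1.5)
print([(round(x['p'],2),np.round(x['at'],3)) for x in bot.pinpoint('unit_drawer0_handle','wrist')[:2]])
E
```

```text
time_s: 38.2
position: [0.5432, -0.102, 0.224]
orientation: [-2.26, -2.168, 0.006]
force: [0.0, -0.1, -1.5]
grip_width: -0.002
t 38.2 p [ 0.5432 -0.102   0.224 ] F [ 0.  -0.1 -1.5] g -0.002
q [-0.49  0.38  0.77  1.83 -0.3   1.07  0.35]
tool axes cols
 [[ 0.042  0.999 -0.01 ]
 [ 0.999 -0.042  0.004]
 [ 0.004 -0.01  -1.   ]]
[(0.9, array([ 0.653, -0.09 ,  0.045]))]
```

View pics/w8.png

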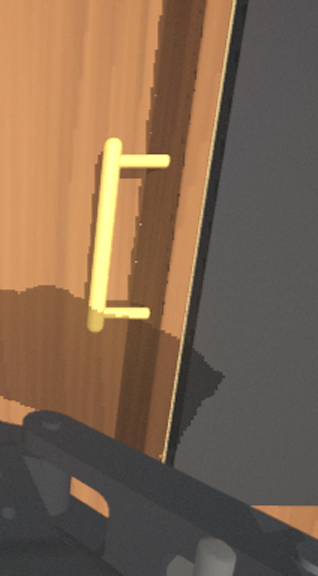

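The bar is at the hard stop; the remaining line is only the panel's reveal. The drawer is shut, the gripper is clear and nothing is being touched, so I'm handing in.

```bash
python3 -c "
from station import bot
print(bot.sign_off())"
```

```text
the job is handed in; nothing more can be done
None
```

The job is done and handed in after about 38 s of robot time; the report gives no verdict.

**What I did:** There were two frames. I pulled the drawer to its stop and laid the face-up frame in it. I stood the face-down one on its edge on the blotter, tipped it onto its back and laid it beside the first. Then I pushed the drawer shut.

**Last checks:**
- **Frames:** just before shutting, the wrist picture showed both flat, face up and about 14 cm apart between centres. They can't be seen with the drawer shut.
- **Drawer:** a final push on the handle met a hard stop at about 31 N along the drawer. The handle was then about 0.149 m in from where it stood fully out. A thin pale line still shows along the top of the panel. I took it for the panel's normal gap, because the drawer would go no further. The vision network put the handle 3 mm short of the stop, which is within its 4 mm error.
- **Everything else:** the tin is still in the basket. The side picture showed the other things where they started, although I did not measure them all again.

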